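Load the preserving cooker and set its timer by the clicks

TASK

Get the preserving cooker ready to seal the jam: lower the jar rack over the two pins in the cooker's tray until it lies flat and fully down, then stand every jam jar upright in an opening of the rack, its base down on the tray. Put the clear lid over the jars so that it stands fully down in the tray, and only then turn the timer dial clockwise from where it stands to 40 minutes, counting one click for every five minutes. Leave the other things on the worktop alone.

Things in the scene. Friction and masses are not known exactly. Their poses are not given: they have to be found in the camera images.
- cooker: white preserving cooker, fixed, 300x200 mm; origin on the worktop under the middle of its square tray, z up. Steel tray 186x186 mm: floor 40 mm up, rim 7 mm thick on three sides, 52 mm up; on the -x side the console (x -198 to -93 mm), top 80 mm up, with the dial. Two locating pins, 10 mm thick, 26 mm high, top 6 mm tapered, on the tray at x 0, y +-68 mm
- seat (a point): middle of the tray floor of the cooker (axes as the cooker); where the middle of the rack's underside and of the lid's lower edge belong
- place0 (a point): on the tray floor, middle of the rack opening at cooker x +40, y +40 mm when the rack is seated
- place1 (a point): the same at x +40, y -40 mm
- place2 (a point): the same at x -40, y +40 mm
- place3 (a point): the same at x -40, y -40 mm
- rack: loose aluminium jar rack, 0.35 kg: plate 160x160x10 mm with four 71 mm openings at x, y +-40 mm and two 13 mm pin holes at x 0, y +-68 mm (a half turn fits too, a quarter turn does not); origin mid-underside, z up. Upright lifting tab in its middle, 36 mm long along y, 9.5 mm thick along x, top 51 mm above the underside; grip it 40 mm above the underside
- lid: loose clear plastic lid, 0.35 kg: open-bottomed box 178x178 mm outside, wall 3.5 mm, 96 mm high; origin in the middle of its lower edge plane, z up. Black bar handle on top along y: 70 mm long, 16 mm thick, 106 to 132 mm above the lower edge. It stands inside the tray's rim, round the rack, with 4 mm play a side; quarter turns fit too
- jar0: jam jar with white screw lid, 64 mm thick, 87 mm high, 0.25 kg; origin mid-underside, z up. Grip it about 72 mm above its underside. In the rack, jars are 80 mm apart along the sides: set the fingers on a diagonal of the rack. May be absent
- jar1: jam jar as jar0; may be absent
- jar2: jam jar as jar0; may be absent
- jar3: jam jar as jar0; may be absent
- timer (a joint): timer dial on the console, rad: 0 = off (pointer along the cooker's +x, away from the robot, at the longest tick), growing clockwise from above, stop at 5.8. Sprung detent: one click = 0.5236 rad (one tick) = 5 minutes; it springs to the nearest click when let go. 40 minutes = 8 clicks = 4.1888. Each click takes about 0.15 N m
- timer_grip (a point): on the dial's axis at grip height, cooker x -152 mm, 28 mm above the console (axes as the cooker). Upright bar grip 46 mm long, 12 mm thick, top 38 mm above the console, along the cooker's x at joint 0, turning with the dial, on a 50 mm disc 6 mm high. A white line on the bar is the pointer
- spice_jar: bystander: small spice jar with red cap, 46 mm, 109 mm high
- honey_jar: bystander: jar with grey lid, 70 mm, 100 mm high
- white_mug: bystander: white mug, 93 mm wide (132 mm with its handle), 104 mm high

How it is judged:
By the outcome, as a careful person would: the job done as asked, in the order asked, and still so for the second after the job is handed in, with the robot touching nothing.
Of jar0, jar1, jar2, jar3 only 3 to 4 are there at a start; the rules pass over those that are not, and their reading is None.
At some moment in a run one of lid, rack may be knocked a few centimetres aside while the robot is not near it.
It also fails if it takes over 200 s, if anything falls off the work surface, if the arm or the gripper's body presses on something with over 40 N, if the wrist force passes 120 N, or if a joint passes its speed limit or range.

ROBOT

A 7-joint arm with a two-finger parallel gripper is mounted at the origin on a cart in front of the work surface, level with it; the furniture and walls round the work are solid. World frame = base frame: x ahead of the robot, y to its left, z up, the work surface at z = 0. Lengths are in m, angles in rad, forces in N, time in s.
With the tool pointing down it reaches from about 0.4 to 0.9 m from the base axis. Payload 5.6 kg.
Tool frame: the origin (TCP) lies midway between the tips of the shut fingers; the grasp point (between the pads) lies 19 mm behind it; z points along the fingers, y is the line along which they close (so a half turn about z gives the same grasp; the last joint's range is limited). The gripper opens to 92 mm and grips with 3 to 60 N. Pads are 20 mm wide; open, the fingers measure 128 mm over their backs; the gripper's body (75 mm by 189 mm) begins 69 mm behind the grasp point.
Start: joints at [1.074, 0.468, -0.012, 1.603, 0.006, 1.071, -0.056], TCP at [0.285, -0.584, 0.215] pointing down, gripper open.
Joint ranges: [-2.53, 2.53], [-0.31, 2.02], [-1.57, 1.55], [0.28, 2.44], [-1.29, 4.43], [0.15, 1.84], [-2.92, 2.92]. Speed limits (rad/s): [2.57, 2.57, 3.14, 3.14, 3.14, 3.14, 3.14].

INTERFACE

Orientations are given as a unit quaternion [w, x, y, z].
In Python, from rig import robot, kinematics, grab_frame, camera_params gives the robot as it stands (robot), with the cameras as plain functions and the kinematics (kinematics). Calls block until the motion is done:
- robot.movep(position, orientation): joint-space move of the TCP to a pose.
- robot.servo_line(position, attitude=None, max_speed=0.15, contact_N=None): straight line of the TCP; attitude=None keeps the orientation; max_speed is the mean speed in m/s. With contact_N (N) it stops when the force on the tool has changed by that much, and returns True; else False.
- robot.movej(angles): joint-space move.
- robot.command_gripper(opening, grip_force=None): finger opening in m; grip_force is the grip in N (None keeps the last); returns when the fingers have stopped.
- robot.sleep(seconds).
- kinematics.ik(position, orientation): joint angles nearest the present ones, or None.
- robot.get_obs(): the state.
- grab_frame(name): name is "scene" or "top"; returns the picture (420x560x3 uint8, blue, green, red); there is no depth.
- camera_params(name): a dict with "fx", "fy", "cx", "cy" (pixels), "rvec" (rotation vector, rad) and "tvec" (3), from world to camera coordinates, as OpenCV has them. Camera axes: x right, y down, z forward; pixel columns grow to the right and rows downward; lengths in m; the calibration is good to about 2 mm. A picture is of the moment at which its call begins. camera_params takes no time and is no camera call.
A pose or a line that the arm cannot do raises robot.PlanningError and nothing moves.
- robot.hand_in(): hands the job in; it is judged then, once.
The state is a dict: "time": time; "joint_positions": joint angles; "joint_vel": joint speeds; "joint_efforts": joint torques, N m; "tcp_pos": TCP position; "tool_rot": TCP orientation; "wrist_force": force on the tool from outside, world axes, zero at the start; "wrist_torque": the same for the moment, N m; "gripper_width": finger opening in m; "gripper_force": force on a finger pad.
Only numpy, scipy, OpenCV 4.12 (cv2) and the standard library are available. Lean on these libraries where they do the work, as an engineer would, in place of code of your own. Each camera call takes 0.05 s, during which the arm holds its last target. There are 200 camera calls.

## Working session

There is one attempt and no reset: what is moved stays moved. The work goes in short steps, each a Python script; the robot and the scene stay as the last script left them, time stands still between calls to the robot, and variables do not carry over. Pictures are saved under pics/ and viewed, at most 14 in all, crops included, and the job is handed in when it is done.

```bash
ls; mkdir -p pics; python3 - <<'E'
from rig import robot, kinematics, grab_frame, camera_params
import cv2,numpy as np
for n in("scene","top"):
    cv2.imwrite(f"pics/{n}0.png",grab_frame(n)); p=camera_params(n)
    R=cv2.Rodrigues(np.array(p["rvec"]))[0]; print(n,p,(-R.T@np.array(p["tvec"])).round(3))
o=robot.get_obs(); print(o["time"],o["tool_rot"],o["gripper_width"],o["wrist_force"])
E
```

```text
pics
rig.py
scene {'fx': 543.8539469606939, 'fy': 543.8539469606939, 'cx': 273.4579529139324, 'cy': 215.11613446498617, 'rvec': array([ 0.67133712, -2.49885202,  1.27806506]), 'tvec': array([0.49836736, 0.21679262, 1.55115061])} [-0.163  1.222  1.087]
top {'fx': 428.81239849826403, 'fy': 428.81239849826403, 'cx': 282.2611553095227, 'cy': 210.56442339975766, 'rvec': array([ 2.17734355, -2.20292579,  0.08123844]), 'tvec': array([0.01713673, 0.58619924, 1.38128202])} [0.492 0.02  1.418]
0.1 [-7.48366029e-04  9.74377922e-01  2.24915642e-01 -2.43834470e-04] 0.09182836387338274 [-0.55032893  0.81033392 -0.9295926 ]
```

View pics/scene0.png

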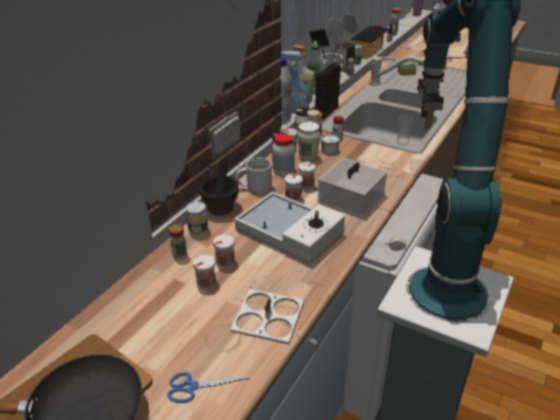

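View pics/top0.png

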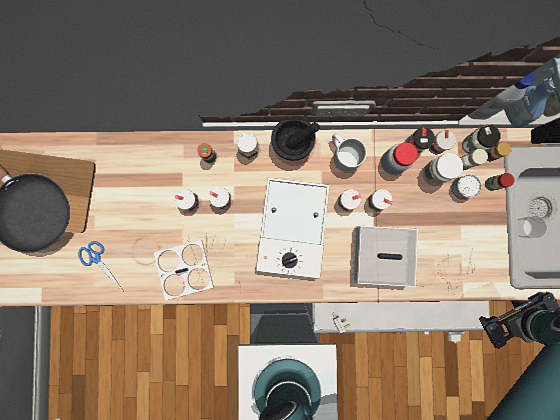

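Top view: tray centre about (296,212), dial (290,260), rack (184,270), lid (387,256). Four white-lidded jars at (186,200), (219,198), (349,200) and (381,200). Next I'll enlarge the details.

```bash
python3 - <<'E'
import cv2,numpy as np
t=cv2.imread("pics/top0.png")
a=cv2.resize(t[170:290,245:340],None,fx=5,fy=5,interpolation=cv2.INTER_CUBIC)[:600]
b=cv2.resize(t[225:305,145:220],None,fx=4,fy=4,interpolation=cv2.INTER_CUBIC)
c=cv2.resize(t[215:295,345:425],None,fx=3.5,fy=3.5,interpolation=cv2.INTER_CUBIC)
im=np.zeros((600,800,3),np.uint8); im[:a.shape[0],:475]=a; im[:320,480:780]=b; im[320:600,480:760]=c
cv2.imwrite("pics/crop0.png",im)
E
```

```text
(no output)
```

View pics/crop0.png

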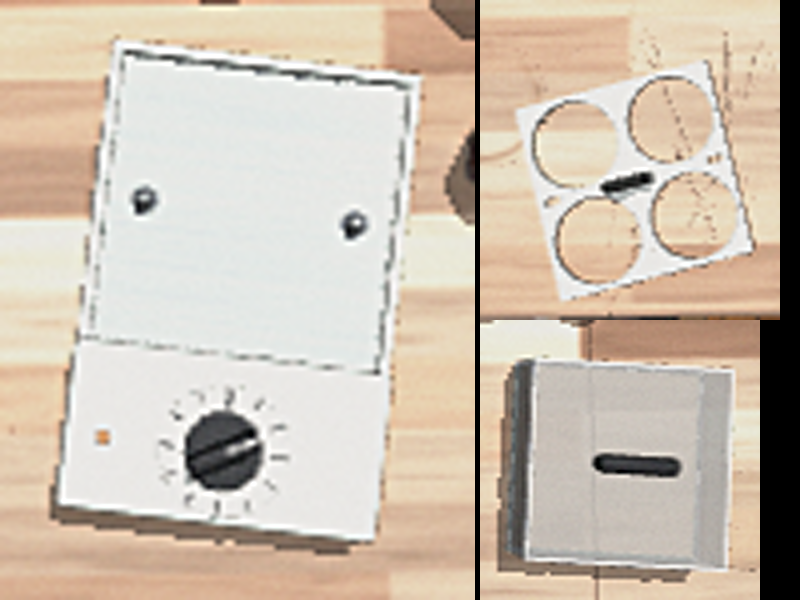

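Both pins show at about px (274,210) and (316,215). The dial pointer is about 60° clockwise of cooker +x, so it may already be at click 2. The rack is turned about 21° relative to the cooker. Next: precise measurement.

```bash
cat > h.py <<'E'
import cv2,numpy as np
from rig import robot, kinematics, grab_frame, camera_params
P={}
for n in("scene","top"):
    p=camera_params(n); R=cv2.Rodrigues(np.array(p["rvec"]))[0]
    K=np.array([[p["fx"],0,p["cx"]],[0,p["fy"],p["cy"]],[0,0,1.]]); P[n]=(K,R,np.array(p["tvec"]).ravel())
def ray(n,px):
    K,R,t=P[n]; px=np.atleast_2d(np.asarray(px,float))
    d=np.c_[px,np.ones(len(px))]@np.linalg.inv(K).T@R
    return -R.T@t,d
def plane(n,px,z):
    c,d=ray(n,px); return c+d*((z-c[2])/d[:,2])[:,None]
def proj(n,X):
    K,R,t=P[n]; q=(np.atleast_2d(X)@R.T+t)@K.T; return q[:,:2]/q[:,2:]
def tri(a,b):
    A=[];B=[]
    for n,px in(("top",a),("scene",b)):
        c,d=ray(n,px); d=d[0]/np.linalg.norm(d[0]); M=np.eye(3)-np.outer(d,d); A.append(M);B.append(M@c)
    return np.linalg.lstsq(np.vstack(A),np.hstack(B),rcond=None)[0]
def blobs(mask,lo,hi,tree=cv2.RETR_EXTERNAL):
    cs,_=cv2.findContours(mask.astype(np.uint8)*255,tree,cv2.CHAIN_APPROX_NONE)
    return [c for c in cs if lo<cv2.contourArea(c)<hi]
def cen(c):
    m=cv2.moments(c); return np.array([m["m10"],m["m01"]])/m["m00"]
def rect(n,c,z):
    "min-area rectangle of a contour cast on plane z: centre, sizes, angle deg"
    w=(plane(n,c[:,0],z)[:,:2]*1000).astype(np.float32); r=cv2.minAreaRect(w); return np.r_[r[0],r[1],r[2]]
E
python3 - <<'E'
from h import *
np.set_printoptions(precision=1,suppress=True)
t=cv2.imread("pics/top0.png"); s=cv2.imread("pics/scene0.png")
hs=cv2.cvtColor(t,cv2.COLOR_BGR2HSV); S,V=hs[...,1],hs[...,2]
white=(S<45)&(V>150)
print("white")
for c in blobs(white,150,9000):
    u=cen(c)
    if 145<u[0]<430 and 140<u[1]<310: print(u,cv2.contourArea(c),"r0.01",rect("top",c,.01),"r.087",rect("top",c,.087)[:4])
print("holes")
cs,hi=cv2.findContours(white.astype(np.uint8),cv2.RETR_CCOMP,cv2.CHAIN_APPROX_NONE)
for c,h in zip(cs,hi[0]):
    if h[3]>=0 and 5<cv2.contourArea(c)<900 and 145<cen(c)[0]<425 and cen(c)[1]>170: print(cen(c),cv2.contourArea(c),plane("top",cen(c),.008)[0]*1000)
print("dark")
for c in blobs(V<90,6,600):
    u=cen(c)
    if 150<u[0]<430 and 195<u[1]<290: print(u,cv2.contourArea(c),plane("top",u,.055)[0]*1000)
E
```

```text
white
[146.7 268.2] 3753.5 r0.01 [383.1 550.5 198.2 745.9   7. ] r.087 [389.1 521.5 187.4 705.1]
[380.8 198.4] 246.0 r0.01 [ 623.2 -317.9   63.    63.    89.3] r.087 [ 616.  -299.4   59.6   59.5]
[349.7 199.1] 253.0 r0.01 [ 622.9 -214.    64.9   63.4   20.5] r.087 [ 615.7 -201.2   61.4   60. ]
[168.  194.2] 2119.0 r0.01 [637.2 404.4  84.  467.8   2.7] r.087 [629.2 383.4  79.4 442.2]
[348.1 145. ] 1103.5 r0.01 [ 793.8 -194.5  123.7  184.     0.6] r.087 [ 777.3 -182.7  116.9  173.9]
holes
[256.3 412.3] 5.5 [-57.3 100.7   8. ]
[399. 328.] 6.0 [ 201.5 -363.5    8. ]
[346.7 325.5] 24.5 [ 211.5 -194.     8. ]
[334.4 322.6] 9.0 [ 221.6 -154.4    8. ]
[343.1 319.9] 24.0 [ 229.6 -182.6    8. ]
[335.4 317.4] 22.5 [ 238.  -157.9    8. ]
[162.8 274.8] 9.5 [381.9 401.8   8. ]
[167.5 271. ] 12.0 [394.1 386.5   8. ]
[197.7 278.5] 382.5 [368.7 288.2   8. ]
[174.8 282.8] 458.5 [355.6 362.5   8. ]
[203.2 264.3] 10.5 [414.4 270.3   8. ]
[165.1 266. ] 75.5 [410.2 394.3   8. ]
[168.1 254.4] 136.5 [447.9 384.9   8. ]
[192.  254.4] 390.5 [447.1 306.9   8. ]
[153.5 216. ] 16.0 [574.1 433.5   8. ]
[178.6 197
[... 802 characters left out ...]
.6   8. ]
[315.4 214.8] 25.5 [572.  -98.7   8. ]
[324.  210.5] 8.0 [ 585.8 -127.4    8. ]
[273.4 209.8] 25.5 [590.1  39.4   8. ]
[325.  201.5] 8.0 [ 615.5 -131.2    8. ]
[326.  192.5] 8.0 [ 645.4 -135.1    8. ]
[321.1 186.2] 23.0 [ 666.4 -119.4    8. ]
[311.5 185.1] 17.0 [670.6 -87.7   8. ]
[303.6 184.2] 18.0 [673.9 -61.5   8. ]
[284.5 182. ] 68.5 [682.    1.8   8. ]
dark
[181.6 270.3] 19.5 [399.1 329.9  55. ]
[389.4 256. ] 99.0 [ 435.7 -327.2   55. ]
[288.5 260.1] 144.5 [426.7  -7.2  55. ]
[356.2 254. ] 108.5 [ 443.5 -221.9   55. ]
[225.7 206. ] 30.0 [600.6 190.4  55. ]
[371.7 204.4] 52.5 [ 600.6 -275.1   55. ]
[341.6 205.7] 23.5 [ 597.3 -178.8   55. ]
[193.9 205.5] 49.0 [603.4 291.6  55. ]
```

```bash
python3 - <<'E'
from h import *
np.set_printoptions(precision=1,suppress=True)
t=cv2.imread("pics/top0.png"); s=cv2.imread("pics/scene0.png")
for n,im,box in(("top",t,(145,430,140,310)),("scene",s,(150,390,140,345))):
    hs=cv2.cvtColor(im,cv2.COLOR_BGR2HSV); S,V=hs[...,1].astype(int),hs[...,2]
    for th in(20,30):
        w=(S<th)&(V>(175 if n=="top" else 150)); print(n,th)
        cs,hi=cv2.findContours(w.astype(np.uint8),cv2.RETR_CCOMP,cv2.CHAIN_APPROX_NONE)
        for c,h in zip(cs,hi[0]):
            u=cen(c) if cv2.contourArea(c)>0 else (0,0); a=cv2.contourArea(c)
            if box[0]<u[0]<box[1] and box[2]<u[1]<box[3] and (a>120 if h[3]<0 else a>90):
                print("out" if h[3]<0 else "  hole",u,a,"z.01",rect(n,c,.01),"z.087",rect(n,c,.087)[:4] if a<500 else rect(n,c,.052))
    w=cv2.cvtColor(im,cv2.COLOR_BGR2GRAY)
p=plane("top",[[273.4,209.8],[315.4,214.8]],.055)*1000; print(p,np.linalg.norm(p[0]-p[1]))
C=p.mean(0); d=p[0]-p[1]; a=np.arctan2(d[1],d[0])-np.pi/2; print("cooker",C,np.degrees(a))
print("dial expected",C[:2]-152*np.r_[np.cos(a),np.sin(a)], "meas", plane("top",[[288.8,260]],.1)*1000)
for y in(68,-68): print("pin in scene",proj("scene",np.array([C[0]-y*np.sin(a),C[1]+y*np.cos(a),53])/1000))
E
```

```text
top 20
out [182.8 269.7] 2327.5 z.01 [398.5 336.4 159.5 159.7  14.1] z.087 [401.3 327.  154.7 154.9  14.1]
  hole [197.9 278.5] 405.0 z.01 [368.9 286.8  71.5  74.4  90. ] z.087 [375.6 272.2  67.6  70.3]
  hole [174.9 282.8] 476.0 z.01 [362.9 362.2  76.5 101.3  78.2] z.087 [370.  343.5  72.3  95.8]
  hole [168.  260.7] 401.0 z.01 [428.2 384.5  74.8  71.6   0.2] z.087 [431.7 364.6  70.7  67.7]
  hole [191.9 254.4] 400.0 z.01 [446.8 306.5  74.9  71.7   0. ] z.087 [449.3 290.8  70.8  67.8]
out [387.  255.5] 3180.0 z.01 [ 436.5 -333.1  189.6  191.8   85.9] z.087 [ 438.1 -322.6  184.   186.1   85.9]
  hole [387.4 276.3] 575.5 z.01 [ 371.1 -312.7  157.5   61.5   89.3] z.087 [ 374.7 -302.8  152.8   59.7   89.3]
  hole [389.4 255.8] 239.5 z.01 [ 434.6 -341.8  101.3   43.7   83.3] z.087 [ 437.7 -322.    95.8   41.3]
  hole [367.3 247.6] 228.0 z.01 [ 464.1 -270.8   55.8   59.    88.6] z.087 [ 465.6 -254.9   52.7   55.8]
out [349.6 199.2] 232.0 z.01 [ 622.7 -215.4   62.9   59.6   89.3] z.087 [ 615.6 -202.5   59.4   56.4]
out [380.9 198.5] 238.0 z.01 [ 622.9 -318.    61.1   64.3   66.7] z.087 [ 6
[... 3208 characters left out ...]
] 126.0 z.01 [684.5 134.9  56.7  60.7  52.3] z.087 [623.8 212.6  52.7  56.3]
out [187.6 210.7] 183.5 z.01 [886.4 100.3 245.7  58.6  86.4] z.087 [811.3 180.5 228.2  54.4]
out [292.1 220.7] 2583.0 z.01 [565.3 -86.5 242.3 288.4  82.7] z.087 [536.9 -35.4 232.9 277.1  82.7]
  hole [315.7 221.3] 201.5 z.01 [ 481.8 -113.7   56.8  108.9   27.7] z.087 [435.7 -18.1  52.7 101.1]
out [360.9 179.1] 660.5 z.01 [ 468.3 -436.2  182.8  144.6   86. ] z.087 [ 443.7 -371.5  175.7  138.9   86. ]
[[586.7  38.7  55. ]
 [569.2 -94.8  55. ]] 134.69323543606163
cooker [578.  -28.1  55. ] -7.461801509855857
dial expected [427.3  -8.3] meas [[429.3  -7.3 100. ]]
pin in scene [[264.8 223.5]]
pin in scene [[290.1 204.2]]
```

```bash
python3 - <<'E'
from h import *
np.set_printoptions(precision=1,suppress=True)
t=cv2.imread("pics/top0.png"); s=cv2.imread("pics/scene0.png")
hs=cv2.cvtColor(t,cv2.COLOR_BGR2HSV); S,V=hs[...,1].astype(int),hs[...,2]
c=max((c for c in blobs((S<20)&(V>175),4000,8000)),key=cv2.contourArea)
C=np.array([578,-28.1]);a=np.radians(-7.46);Rz=np.array([[np.cos(a),-np.sin(a)],[np.sin(a),np.cos(a)]])
q=(plane("top",c[:,0],.052)[:,:2]*1000-C)@Rz
m=(abs(q[:,1])<80)&(q[:,0]>60); print("far",np.median(q[m,0]),"slope",np.polyfit(q[m,1],q[m,0],1)*[57.3,1])
for sg in(1,-1):
    m=(abs(q[:,0])<75)&(q[:,1]*sg>60)&(q[:,1]*sg<110); print("side",np.median(q[m,1]),np.polyfit(q[m,0],q[m,1],1)*[57.3,1])
q=(plane("top",c[:,0],.08)[:,:2]*1000-C)@Rz
m=(abs(q[:,1])<80)&(q[:,0]<-150); print("near@.08",np.median(q[m,0]),len(q[m]))
for sg in(1,-1):
    m=(q[:,0]<-110)&(q[:,0]>-180)&(q[:,1]*sg>60)&(q[:,1]*sg<110); print("side@.08",np.median(q[m,1]))
# pins in both
g=cv2.cvtColor(t,cv2.COLOR_BGR2GRAY); gs=cv2.cvtColor(s,cv2.COLOR_BGR2GRAY)
for n,im,pts in(("top",g,[(273,210),(315,215)]),("scene",gs,[(265,223),(290,205)])):
    for u,v in pts:
        w=im[v-6:v+7,u-6:u+7].astype(float); d=np.clip(np.median(w)-30-w,0,None); yy,xx=np.mgrid[v-6:v+7,u-6:u+7]
        print(n,"pin",(xx*d).sum()/d.sum(),(yy*d).sum()/d.sum())
# dial pointer
big=cv2.resize(t[245:277,274:306],None,fx=8,fy=8,interpolation=cv2.INTER_CUBIC)
d=plane("top",[[u,v] for v in range(245,277) for u in range(274,306)],.1+.018)[:,:2]*1000
gg=g[245:277,274:306].ravel(); cc=np.array([428,-7.8]); r=np.hypot(*(d-cc).T); m=(r<20)&(gg>110)
v=((d[m]-cc)*gg[m,None]).sum(0); v=v@Rz; print("pointer cw rad",-np.arctan2(v[1],v[0]),m.sum())
# jars
for u,v in((186,199),(219,197),(349.6,199),(381,198.5)):
    p=cv2.getRectSubPix(t,(36,36),(u,v)); p=cv2.resize(cv2.cvtColor(p,cv2.COLOR_BGR2GRAY),None,fx=6,fy=6,interpolation=cv2.INTER_CUBIC)
    h=cv2.HoughCircles(p,cv2.HOUGH_GRADIENT,1,200,param1=120,param2=15,minRadius=48,maxRadius=68)[0,0]
    x=(h[:2]+.5)/6-.5-17.5+np.array([u,v]); print("jar",x,h[2]/6,plane("top",x,.087)[0]*1000)
    print("   scene px",proj("scene",plane("top",x,.087)))
m=(V<70); k=cv2.moments(np.uint8(m[245:268,375:405])); x=np.array([k["m10"],k["m01"]])/k["m00"]+[375,245]; print("handle",x,plane("top",x,.130)*1000)
E
```

```text
far 100.0219525279463 slope [ -0.2 100. ]
side 97.71526896662365 [-2.2 99.1]
side -98.75061259745306 [  0.7 -99.3]
near@.08 -193.16243433727442 52
side@.08 96.70149090697016
side@.08 -97.82928133221422
top pin 273.22562674094706 209.92246982358404
top pin 315.13573407202216 214.85410895660203
scene pin 264.2709497206704 225.28631284916202
scene pin 291.10749185667754 203.50162866449512
pointer cw rad 1.002988516005065 9
jar [184.3 198.3] 10.2 [623.5 315.   87. ]
   scene px [[203.  260.4]]
jar [218.7 196.7] 9.883333 [627.5 208.3  87. ]
   scene px [[223.4 239.7]]
jar [349.9 199. ] 9.583333 [ 615.5 -200.7   87. ]
   scene px [[293.2 177.7]]
jar [381.  199.2] 9.366667 [ 613.9 -297.7   87. ]
   scene px [[306.6 165.4]]
handle [389.7 256.3] [[ 438.1 -308.8  130. ]]
```

Measurements agree within about 2 mm:
- **Cooker:** (579, -28.4), yaw -7.5°.
- **Rack:** (398, 336), yaw +14.1°.
- **Lid:** (438, -309), yaw -4.1°.
- **Dial:** 1.0 rad, which is click 2.

Rack goes first.

```bash
cat >> h.py <<'E'
C=np.array([.579,-.0284]); YAW=np.radians(-7.46)
def cook(x,y): return C+np.array([np.cos(YAW)*x-np.sin(YAW)*y, np.sin(YAW)*x+np.cos(YAW)*y])
def quat(th):
    f=(th+np.pi/2)/2; return np.array([0,np.cos(f),np.sin(f),0])
def pick(xy,z,th):
    "closing angle th modulo pi whose last joint is nearest mid-range"
    o=[]
    for t in(th,th+np.pi,th-np.pi):
        j=kinematics.ik([*xy,z],quat(t))
        if j is not None:o.append((abs(j[6]),t,j))
    return min(o,key=lambda k:k[0])[1:]
def hover(xy,z,th):
    t,j=pick(xy,z,th); robot.movej(j); return t
def line(xy,z,v=.15,th=None,c=None): return robot.servo_line([*xy,z],None if th is None else quat(th),max_speed=v,contact_N=c)
def st(*k):
    o=robot.get_obs(); print("t%.1f"%o["time"],"tcp",np.round(o["tcp_pos"]*1000,1) if hasattr(o["tcp_pos"],"shape") else o["tcp_pos"],"w%.1f"%(o["gripper_width"]*1000),"gf%.1f"%o["gripper_force"],"F",np.round(o["wrist_force"],1),*k); return o
E
python3 - <<'E'
from h import *
r=np.array([.3985,.3362]); th=np.radians(14.1)
hover(r,.25,th); st()
line(r,.06,.25); line(r,.0215,.08); st()
robot.command_gripper(0,40); st("grip")
line(r,.2,.2); st("lift")
hover(cook(0,0),.2,YAW); st("over")
line(cook(0,0),.094,.15); st()
hit=line(cook(0,0),.0605,.03,c=10); st(hit)
E
```

```text
t3.3 tcp [399.1 335.6 249.9] w92.3 gf0.0 F [-0.3 -0.7 -1.4]
t4.9 tcp [398.2 336.4  21.3] w92.0 gf0.0 F [-0.2  0.1 -0.5]
t6.1 tcp [398.  336.1  21.5] w9.0 gf40.0 F [-1.8 -0.9 -0.1] grip
t7.1 tcp [398.1 335.4 198.8] w9.0 gf40.0 F [-0.1 -0.  -3.8] lift
t8.7 tcp [578.8 -26.2 200.2] w8.9 gf40.0 F [-1.1  0.3 -4. ] over
t9.5 tcp [579.8 -27.9  94.8] w9.1 gf40.0 F [ 1.  -0.7 -3.4]
t10.5 tcp [578.7 -28.4  61.4] w9.0 gf40.0 F [-0.1  0.2  5.5] True
```

```bash
python3 - <<'E'
from h import *
robot.command_gripper(.05); line(cook(0,0),.2,.25); st()
hover([.45,.25],.3,0)
t=grab_frame("top"); s=grab_frame("scene"); cv2.imwrite("pics/top1.png",t);cv2.imwrite("pics/scene1.png",s)
a=cv2.resize(t[165:285,245:345],None,fx=4,fy=4,interpolation=cv2.INTER_CUBIC);b=cv2.resize(s[180:280,220:320],None,fx=4,fy=4,interpolation=cv2.INTER_CUBIC)
im=np.zeros((480,800,3),np.uint8);im[:,:400]=a;im[:400,400:]=b;cv2.imwrite("pics/crop1.png",im);st()
E
```

```text
t12.0 tcp [578.1 -28.8 198.9] w50.2 gf0.0 F [-0.3 -0.2 -0.8]
t13.3 tcp [451.  248.3 299.2] w50.0 gf0.0 F [-0.1 -0.1  0.4]
```

View pics/crop1.png

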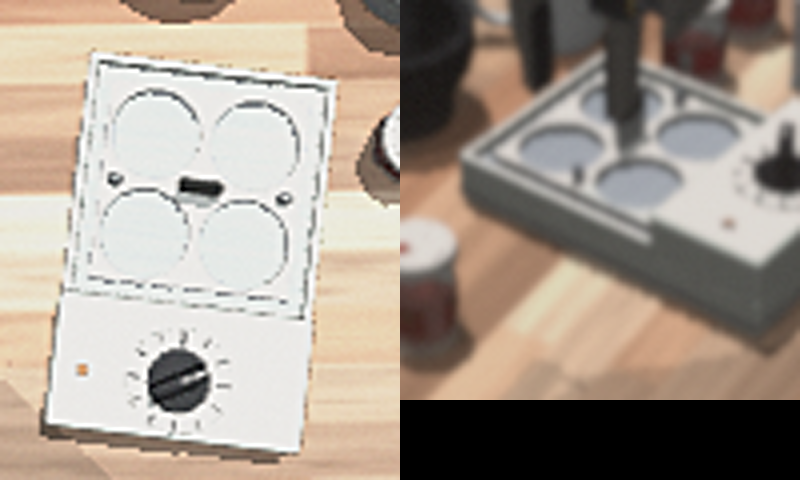

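View pics/top1.png

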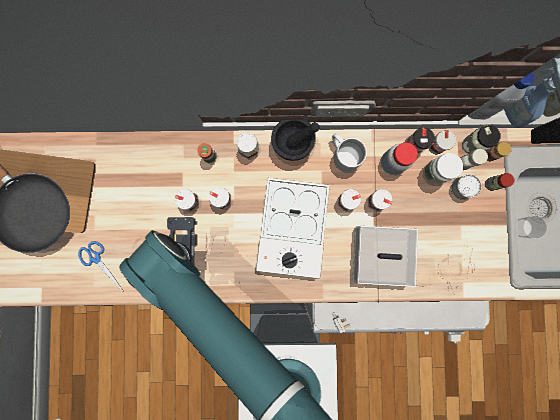

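Both views show the rack flat, with both pins through it and the tab centred. First jar next, using two crossed squeezes to centre it.

```bash
cat >> h.py <<'E'
def jar(xy,pl,high=.3):
    x,y=pl; xy=np.array(xy); th=YAW+(np.pi/4 if x*y<0 else -np.pi/4)
    robot.command_gripper(.092)
    hover(xy,.2,th+np.pi/2); line(xy,.053,.2); robot.command_gripper(0,5); st("sq1"); robot.command_gripper(.092)
    line(xy,.1,.2); hover(xy,.1,th); line(xy,.053,.1); robot.command_gripper(0,30); st("sq2")
    if not 0.058<robot.get_obs()["gripper_width"]<.068: return False
    line(xy,.24,.25); g=cook(x,y)
    hover(g,.24,th); line(g,.12,.2); o=st("above")
    hit=line(g,.091,.04,c=8); st("down",hit)
    return True
def release(pl):
    robot.command_gripper(.082); line(cook(*pl),.24,.25); st("out")
E
python3 - <<'E'
from h import *
p=(.04,.04)
if jar((.626,.210),p): 
    if robot.get_obs()["tcp_pos"][2]<.097: release(p)
E
```

```text
t16.3 tcp [626.1 209.9  53.4] w63.6 gf5.0 F [-0.6 -1.5  3.6] sq1
t19.7 tcp [626.5 209.7  53.4] w63.0 gf30.0 F [ 1.1 -1.3  2.2] sq2
t23.1 tcp [624.7   5.9 120.8] w63.0 gf30.0 F [ 0.1 -0.8 -2.1] above
t23.8 tcp [623.3   6.5  93.2] w63.2 gf30.0 F [-0.7  0.5  5.9] down True
t25.0 tcp [622.9   6.4 238.7] w81.9 gf0.0 F [ 0.1  1.1 -0.5] out
```

```bash
python3 - <<'E'
from h import *
for xy,p in(((.622,.316),(-.04,.04)),((.6155,-.2015),(.04,-.04)),((.615,-.2985),(-.04,-.04))):
    if not jar(xy,p): print("grasp bad");break
    if robot.get_obs()["tcp_pos"][2]>.096: print("not down");break
    release(p)
else:
    hover([.45,.25],.3,0)
    cv2.imwrite("pics/top2.png",grab_frame("top"));cv2.imwrite("pics/scene2.png",grab_frame("scene"))
E
```

```text
t27.9 tcp [622.3 316.1  53.6] w63.6 gf5.0 F [0.  0.4 3.5] sq1
t31.3 tcp [622.  315.9  53.4] w63.3 gf30.0 F [-2.1 -1.5  4.2] sq2
t34.1 tcp [545.5  17.  120.6] w63.2 gf30.0 F [ 0.1  0.1 -2.3] above
t34.8 tcp [544.1  16.1  93.2] w63.2 gf30.0 F [-0.   0.1  5.3] down True
t36.0 tcp [543.6  16.5 238.8] w82.1 gf0.0 F [-0.1  0.8 -1. ] out
t38.7 tcp [ 616.  -201.7   53.6] w63.1 gf5.0 F [ 0.2 -0.3  2.9] sq1
t42.0 tcp [ 615.6 -201.8   53.5] w63.1 gf30.0 F [-0.6  0.4  2.7] sq2
t44.2 tcp [614.2 -74.3 120.8] w63.2 gf30.0 F [-0.1  0.2 -2. ] above
t44.9 tcp [612.9 -73.4  93.2] w62.7 gf30.0 F [-0.9 -0.9  4. ] down True
t46.1 tcp [612.6 -73.1 238.7] w82.2 gf0.0 F [ 0.1  0.1 -0.1] out
t48.8 tcp [ 615.1 -299.1   53.7] w63.9 gf5.0 F [-1.6 -1.4  3.9] sq1
t52.1 tcp [ 615.4 -298.8   53.5] w63.2 gf30.0 F [ 0.2 -0.9  1.4] sq2
t54.8 tcp [535.1 -64.  120.7] w62.9 gf30.0 F [ 0.3 -0.4 -1.7] above
t55.4 tcp [534.  -63.   93.1] w63.0 gf30.0 F [-0.6 -0.2  3.6] down True
t56.6 tcp [533.3 -62.5 238.9] w82.0 gf0.0 F [ 0.5  0.5 -1. ] out
```

View pics/top2.png

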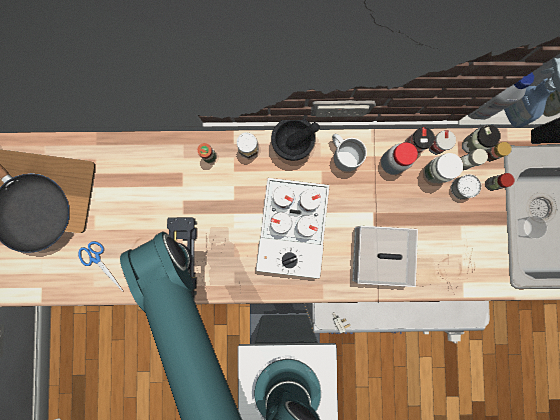

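```bash
python3 - <<'E'
from h import *
np.set_printoptions(precision=1,suppress=True)
t=cv2.imread("pics/top2.png")
hs=cv2.cvtColor(t,cv2.COLOR_BGR2HSV); S,V=hs[...,1].astype(int),hs[...,2]
for c in blobs((S<20)&(V>130),2000,6000):
    if 340<cen(c)[0]<430: print("lid",cen(c),rect("top",c,.0),rect("top",c,.096))
for c in blobs(V<70,60,200):
    x=cen(c)
    if 340<x[0]<430 and x[1]>215: print("dark",x,plane("top",x,.13)*1000,rect("top",c,.132))
E
```

```text
lid [400.1 315.9] [ 233.9 -371.9  577.   102.5   90. ] [ 251.3 -345.3  537.9   95.6   90. ]
dark [389.4 256.2] [[ 438.4 -308.   130. ]] [ 438.7 -307.6   69.1   14.7   85.7]
```

All four jars stand in the openings and the lid has not moved. Next I'll pin down its y from its edges and the scene view, since there is only 4 mm of play.

```bash
python3 - <<'E'
from h import *
np.set_printoptions(precision=1,suppress=True)
t=cv2.imread("pics/top2.png");s=cv2.imread("pics/scene2.png")
g=cv2.cvtColor(t,cv2.COLOR_BGR2GRAY).astype(float)
for v in(238,244,268,274): 
    r=g[v-1:v+2].mean(0); d=np.diff(r); print(v,[(i+.5,int(d[i])) for i in range(345,428) if abs(d[i])>9])
for u in(370,378,400,408):
    r=g[:,u-1:u+2].mean(1); d=np.diff(r); print(u,[(i+.5,int(d[i])) for i in range(216,296) if abs(d[i])>9])
gs=cv2.cvtColor(s,cv2.COLOR_BGR2GRAY)
for c in blobs((gs<45)[150:200,330:380],15,300): print("scene dark",cen(c)+[330,150],cv2.contourArea(c),cv2.boundingRect(c))
for x in((.4385,-.3078),(.4385,-.3118)): print(proj("scene",[[*x,.132],[*x,.106]]))
a=cv2.resize(s[150:220,310:395],None,fx=6,fy=6,interpolation=cv2.INTER_CUBIC); b=cv2.resize(t[220:292,350:422],None,fx=4,fy=4,interpolation=cv2.INTER_CUBIC)
im=np.zeros((420,800,3),np.uint8);im[:,:510]=a;im[:288,512:]=b;cv2.imwrite("pics/crop2.png",im)
E
```

```text
238 [(351.5, -97), (353.5, -13), (355.5, -26), (357.5, -10), (358.5, 63), (359.5, 107), (360.5, -50), (407.5, -13), (415.5, 26), (416.5, 28), (417.5, -20)]
244 [(350.5, -92), (351.5, 9), (354.5, -24), (355.5, -14), (358.5, 61), (359.5, 99), (360.5, -38), (376.5, -10), (377.5, 15), (406.5, -19), (414.5, 10), (415.5, 36)]
268 [(349.5, -36), (350.5, -62), (352.5, -20), (354.5, -19), (357.5, 66), (358.5, 88), (359.5, -37), (377.5, 13), (405.5, -11), (414.5, 26), (415.5, 19), (416.5, -20)]
274 [(348.5, -10), (349.5, -82), (353.5, -27), (356.5, 35), (357.5, 83), (358.5, 9), (406.5, -9), (413.5, 12), (414.5, 35), (415.5, -21), (416.5, 9)]
370 [(226.5, -50), (228.5, 16), (280.5, -21), (282.5, 63), (283.5, -102), (286.5, -10), (287.5, 107), (288.5, -10), (295.5, -11)]
378 [(224.5, 10), (225.5, 28), (226.5, 49), (227.5, -60), (228.5, 19), (251.5, 12), (252.5, -58), (253.5, -94), (254.5, -21), (256.5, 35), (257.5, 111), (258.5, 21), (280.5, -16), (283.5, 75), (284.5, -125), (287.5, -10), (288.5, 94)]
400 [(224.5, 14), (225.5, 36), (226.5, 11), (227.5, 33), (228.5, -67), (229.5, 9), (252.5, 10), (253.5, -85), (254.5, -77), (255.5, 12), (256.5, -9), (257.5, -12), (258.5, 41), (259.5, 124), (281.5, -11), (282.5, -15), (284.5, 80), (285.5, -139), (286.5, 14), (288.5, -10), (289.5, 102)]
408 [(223.5, -9), (224.5, 25), (225.5, 38), (227.5, 10), (228.5, -18), (229.5, -22), (284.5, 24), (285.5, 18), (286.5, -12)]
scene dark [352.8 169.6] 27.5 (19, 15, 9, 11)
[[353.3 165.3]
 [352.8 171.8]]
[[353.8 164.8]
 [353.3 171.3]]
```

View pics/crop2.png

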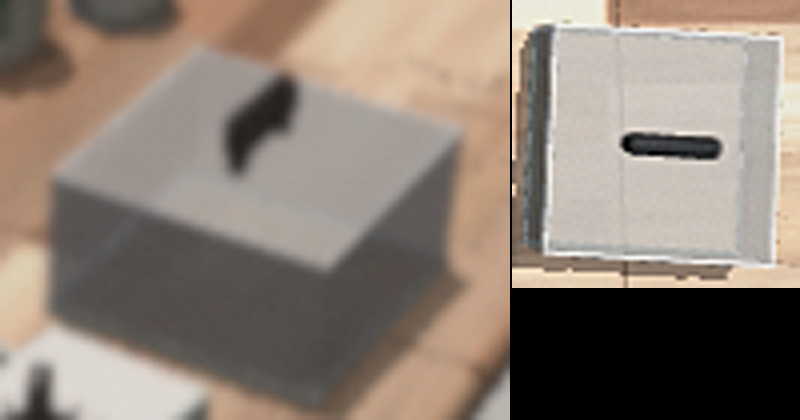

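Lid edges put its centre at px (387.4,256.1). The handle blob is pulled by its visible end face, 75 mm long against 70. Both corrected give y ≈ -311.5.

```bash
python3 - <<'E'
from h import *
print(plane("top",[387.45,256.1],.096)*1000)
L=np.array([.438,-.3115]); th=np.radians(-4.2)
robot.command_gripper(.06); hover(L,.25,th); line(L,.102,.15); robot.command_gripper(0,45); o=st("grip")
if .012<o["gripper_width"]<.02:
    line(L,.31,.2); st("lift")
    g=cook(0,0); hover(g,.31,YAW); line(g,.17,.15); st("above")
    hit=line(g,.1405,.03,c=8); st("down",hit)
E
```

```text
[[ 437.31326703 -310.60733009   96.        ]]
t62.4 tcp [ 437.8 -311.5  102. ] w15.7 gf45.0 F [ 0.1 -0.3  0.9] grip
t63.6 tcp [ 437.4 -310.9  308.8] w16.0 gf45.0 F [-0.5 -0.2 -3.7] lift
t65.9 tcp [579.8 -28.7 171. ] w15.7 gf45.0 F [ 0.4  0.2 -3.5] above
t66.7 tcp [578.7 -28.4 142. ] w15.9 gf45.0 F [0.2 0.3 5.1] down True
```

```bash
python3 - <<'E'
from h import *
robot.command_gripper(.05); line(cook(0,0),.28,.2); st(); hover([.45,.25],.3,0)
t=grab_frame("top"); s=grab_frame("scene"); cv2.imwrite("pics/top3.png",t);cv2.imwrite("pics/scene3.png",s)
a=cv2.resize(t[240:280,268:313],None,fx=9,fy=9,interpolation=cv2.INTER_CUBIC);b=cv2.resize(s[160:270,220:350],None,fx=3,fy=3,interpolation=cv2.INTER_CUBIC)
im=np.zeros((600,800,3),np.uint8);im[:360,:405]=a;im[:330,408:798]=b;im[365:,:380]=cv2.resize(t[170:264,245:397],(380,235));cv2.imwrite("pics/crop3.png",im)
D=cook(-.152,0); print(D,proj("top",[*D,.118]))
for q in np.arange(0,12)*.5236: 
    p=proj("top",[*(D+.021*np.r_[np.cos(YAW-q),np.sin(YAW-q)]),.118])[0]; print(round(q,2),((p-[268,240]+.5)*9).round())
for k in(0,1,2):
    th=YAW-1.047+np.pi/2+(k-1)*np.pi
    r=[kinematics.ik([*D,.089],quat(th-f)) for f in(0,1.57,3.1416)]; print(k,[None if j is None else round(j[6],2) for j in r])
E
```

```text
t68.2 tcp [578.3 -28.1 279. ] w50.1 gf0.0 F [ 0.  -0.3  0.3]
[ 0.42828657 -0.00866523] [[289.37291579 260.60955688]]
0.0 [204. 127.]
0.52 [234. 140.]
1.05 [254. 165.]
1.57 [259. 197.]
2.09 [247. 228.]
2.62 [222. 248.]
3.14 [190. 253.]
3.67 [159. 241.]
4.19 [139. 215.]
4.71 [135. 183.]
5.24 [147. 152.]
5.76 [172. 132.]
0 [np.float64(-2.1), np.float64(2.25), np.float64(0.97)]
1 [np.float64(0.97), np.float64(-0.53), np.float64(-2.1)]
2 [np.float64(-2.1), np.float64(2.25), np.float64(0.97)]
```

View pics/crop3.png

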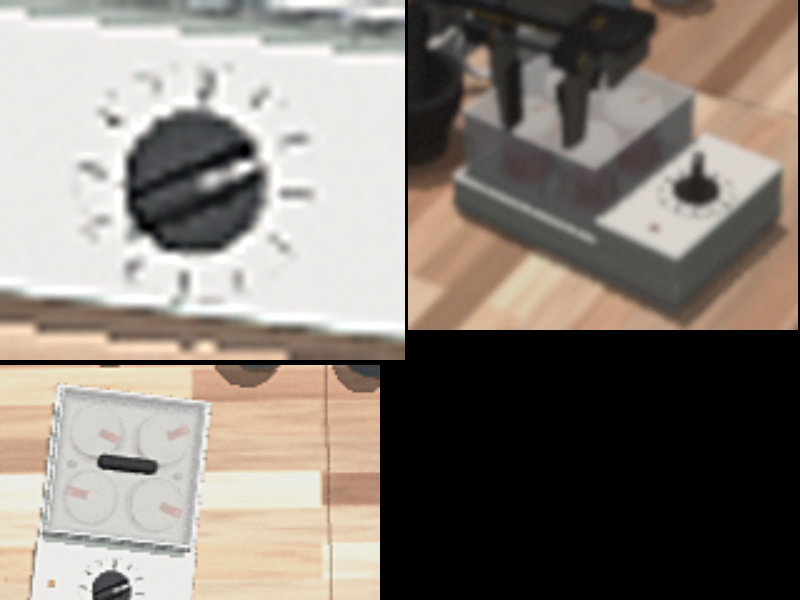

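The lid is seated with the jars under it. The pointer's white end at crop (250,163) matches 1.05 rad, click 2, so the dial needs 6 clicks, a half turn clockwise. Joint 7 goes 0.97 → -2.1, within range.

```bash
python3 - <<'E'
from h import *
D=cook(-.152,0)+[.0007,0]; th=YAW-1.0472+np.pi/2
robot.movej(kinematics.ik([*D,.25],quat(th))); robot.command_gripper(.05); line(D,.12,.2); line(D,.0895,.06); st()
robot.command_gripper(0,40); st("grip")
for i in range(1,13):
    j=kinematics.ik([*D,.0895],quat(th-i*np.pi/12)); robot.movej(j)
    if i%4==0: o=st(i,"j7 %.2f"%o["joint_positions"][6] if i>4 else "","Tz %.2f"%o["wrist_torque"][2] if i>4 else "")
robot.sleep(.3); robot.command_gripper(.05); line(D,.25,.2); hover([.45,.25],.3,0); st()
t=grab_frame("top"); s=grab_frame("scene"); cv2.imwrite("pics/top4.png",t);cv2.imwrite("pics/scene4.png",s)
a=cv2.resize(t[240:280,268:313],None,fx=9,fy=9,interpolation=cv2.INTER_CUBIC)
im=np.zeros((560,800,3),np.uint8);im[:360,:405]=a;im[:,410:800]=cv2.resize(t[165:285,245:329],(390,560),interpolation=cv2.INTER_CUBIC);cv2.imwrite("pics/crop4.png",im)
E
```

```text
t72.2 tcp [429.1  -8.8  89.7] w49.7 gf0.0 F [-0.4 -0.6  0.4]
t72.9 tcp [427.8  -9.   89.4] w11.4 gf40.0 F [-4.  -2.5  5.6] grip
t74.1 tcp [428.3  -9.1  89.4] w11.6 gf40.0 F [-3.2 -2.3  5.3] 4  
t75.4 tcp [428.5  -9.6  89.4] w11.9 gf40.0 F [-2.9 -2.4  5.3] 8 j7 0.04 Tz -0.06
t76.7 tcp [428.1 -10.   89.4] w11.7 gf40.0 F [-3.9 -3.   4.6] 12 j7 -0.78 Tz -0.03
t82.7 tcp [450.1 249.6 299.6] w49.5 gf0.0 F [ 0.3 -0.1 -0.2]
```

View pics/crop4.png

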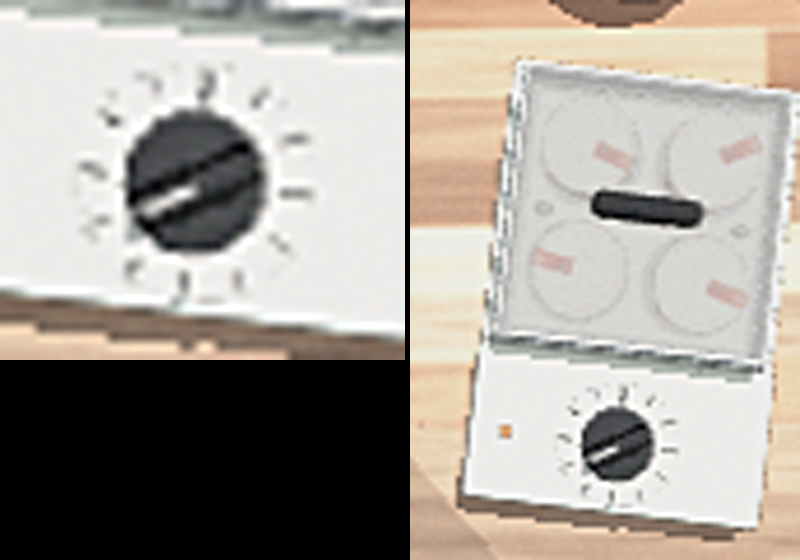

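View pics/scene4.png

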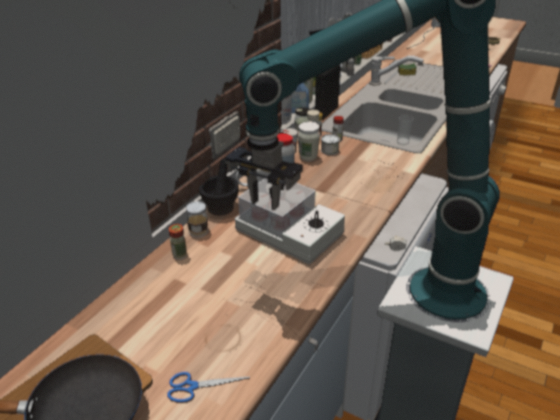

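The pointer's white end is now at crop (140,212), matching 4.19 rad (predicted (139,215)). The lid is square in the tray, the jars are beneath it, and the bystanders are untouched.

```bash
python3 -c "
from rig import robot, kinematics, grab_frame, camera_params
print(robot.hand_in())"
```

```text
the job is handed in; nothing more can be done
None
```

The job is handed in at about 83 s: the rack is down over both pins, all four jars stand in its openings, the lid is down in the tray, and the timer was then turned six clicks clockwise to 40 minutes; no verdict was returned.

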